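Load the ultrasonic cleaner and hold its lid at the balance point

TASK

Tip the three turned brass fittings out of the steel cup into the open tank of the ultrasonic cleaner, then stand the empty cup upright on the bench again and let go of it. Then take the cleaner's lid, which lies thrown back on its stop, by the bar handle, swing it forward to its balance point, where it would fall neither shut nor back, and finish while still gripping the handle and holding the lid still there, so that I can fit the new lid stay. Do not let the lid drop shut, and leave the other things on the bench where they are.

Things in the scene. Friction and masses are not known exactly. Their poses are not given: they have to be found in the camera images.
- cleaner: the ultrasonic cleaner, fixed on the bench: white box 124 (its x) x 150 (its y) x 110 mm high, grey control panel on its front (-x). Origin: centre of its underside; z up. Open top: steel tank 96 (x) x 122 (y) mm inside, 14 mm walls, rim 110 mm, tank floor 38 mm above the bench. Lid hinged along the rear (+x) rim. The lathe beside it is up to 200 mm high: carry above it.
- tank_in (a point): centre of the tank's floor, 38 mm above the bench, 72 mm below the rim.
- lid (a joint): the lid's angle: 0 shut, 1.571 lid upright, 2.2 thrown back on its stop (its start). Free-swinging hinge, hardly any friction: below the balance point the lid falls shut, above it falls back. Centre of mass 65 mm from the hinge axis and 9 mm to the lid's outer side, so it balances at 1.43, leaning 8 degrees to the front. Lid 0.25 to 0.4 kg, 120 x 146 x 14 mm, grey frame, clear window.
- lid_grip (a point): middle of the lid's black bar handle: round, 12 mm thick, 92 mm long, parallel to the hinge, on posts 40 mm either side of its middle; 24 mm gap between bar and lid edge. At lid angle a it is at hinge + (-0.147 cos a + 0.009 sin a) along the cleaner's x and (0.147 sin a + 0.009 cos a) up (m).
- lid_hinge (a point): middle of the hinge axis (parallel to the cleaner's y), 58 mm behind the cleaner's centre, 113 mm above the bench.
- cup: steel cup, round, open at the top, loose, 0.11 to 0.18 kg: 75 mm tall, outer diameter 53 mm at the foot, 64 mm at the mouth; black rubber grip sleeve from 22 to 58 mm up, 60 to 65 mm across; walls 3 mm, bottom 4 mm. Origin: centre of its underside; z to the mouth. Holds the three fittings, which slide out once it is tipped some 30 degrees past level.
- cup_rim (a point): centre of the cup's mouth, 75 mm above its underside.
- fitting_a: turned brass fitting, about 15 x 38 x 15 mm, 50 g; it starts standing on end in the cup. Origin in the middle of one long side of its 'box', half way along its length; its y axis runs along its length
- fitting_b: turned brass fitting, about 15 x 38 x 15 mm, 50 g; it starts standing on end in the cup. Origin in the middle of one long side of its 'box', half way along its length; its y axis runs along its length
- fitting_c: turned brass fitting, about 15 x 38 x 15 mm, 50 g; it starts standing on end in the cup. Origin in the middle of one long side of its 'box', half way along its length; its y axis runs along its length
- lid_stay: bystander: the new lid stay, a flat steel strip 96 x 12 x 5 mm with a black screw knob, lying on the bench
- screwdriver: bystander: screwdriver with red handle, 154 mm, on the bench; origin under its middle
- jar_orange: bystander: closed clear jar with an orange lid, 64 mm wide, 77 mm tall; it stands on the front strip of the bench, some 20 cm left or right of the cup
- marker: bystander: marker pen, black with green, 128 mm, on the bench

How it is judged:
By the outcome, as a careful person would: the job done as asked, in the order asked, and still so for the second after the job is handed in, while the arm keeps its last pose, push and grip.
It also fails if it takes over 72 s, if anything falls off the work surface, if the arm or the gripper's body presses on something with over 40 N, if the wrist force passes 120 N, or if a joint passes its speed limit or range.

ROBOT

A 6-joint arm with a two-finger parallel gripper is mounted at the origin on a cart in front of the work surface, level with it; the furniture and walls round the work are solid. World frame = base frame: x ahead of the robot, y to its left, z up, the work surface at z = 0. Lengths are in m, angles in rad, forces in N, time in s.
With the tool pointing down it reaches from about 0.35 to 0.85 m from the base axis. Payload 8.1 kg.
Tool frame: the origin (TCP) lies on the centre line of the jaws, within the pads' length; the fingertips stand 22 mm ahead of it and the grasp point (between the pads) lies 3 mm ahead of it; z points along the fingers, y is the line along which they close (so a half turn about z gives the same grasp; the last joint's range is limited). The gripper opens to 93 mm and grips with 3 to 60 N. Pads are 15 mm wide; open, the fingers measure 128 mm over their backs; the gripper's body (75 mm by 188 mm) begins 65 mm behind the grasp point.
Start: joints at [-1.369, 0.13, 1.488, -0, 1.523, -0.085], TCP at [0.17, -0.575, 0.241] pointing down, gripper open.
Joint ranges: [-2.96, 2.96], [-0.89, 2.26], [0.02, 2.5], [-1.34, 4.48], [0, 2.73], [-2.66, 2.66]. Speed limits (rad/s): [2.39, 2.39, 2.79, 3.14, 3.14, 3.14].

INTERFACE

Orientations are given as a rotation vector (axis times angle).
In Python, from plant import robot gives the robot as it stands.
- The arm moves only by the shell command python3 inch.py [FORCE], which reads ROWS from standard input. ROWS is 1 to 20 rows, parted by a bar, with the numbers parted by spaces; each row has 5 numbers: the finger opening in m, then dx, dy, dz in m, then a turn about the tool's z in rad; each row shifts and turns the commanded pose from where the row before left it, along the tool's axes as they then stand; what a row does not reach is not made up. A row lasts 1/10 s, in which the tool goes at most 0.05 m and 0.15 rad, less where a joint would pass 70% of its speed; a pose out of reach is approached as far as the arm can. The fingers move at their own pace and stop on an object; FORCE is the grip in N (left out, the last holds). Time passes only in rows, so rows that do not move let the fingers close. It prints the time, the measured TCP pose, the force, the opening and the grip force at its end. Input that does not fit is refused with a message, and nothing moves.
- robot.read_state(): the state, without advancing time (a new reading comes with each control period).
- robot.read_camera(name): name is "scene" or "top"; returns a dict with "image" (420x560x3 uint8, red, green, blue), "fx", "fy", "cx", "cy" (pixels), "R" (3x3) and "t" (3): a world point X has camera coordinates R X + t. Camera axes: x right, y down, z forward; pixel columns grow to the right and rows downward; lengths in m; the calibration is good to about 2 mm. A picture is of the moment at which its call begins. There is no depth.
- robot.close_job(): hands the job in; it is judged then, once.
The state is a dict: "t": time; "q": joint angles; "dq": joint speeds; "joint_torque": joint torques, N m; "tool_pos": TCP position; "orientation": TCP orientation; "force": force on the tool from outside, world axes, zero at the start; "wrist_torque": the same for the moment, N m; "opening": finger opening in m; "gripper_force": force on a finger pad.
Only numpy, scipy, OpenCV 4.12 (cv2) and the standard library are available. Lean on these libraries where they do the work, as an engineer would, in place of code of your own. Each camera call takes 0.05 s, during which the arm holds its last target. There are 200 camera calls.

## Working session

There is one attempt and no reset: what is moved stays moved. The work goes in short steps, Python scripts to look and compute and a shell command to move; the robot and the scene stay as the last step left them, time stands still between calls to the robot, and variables do not carry over. Pictures are saved under pics/ and viewed, at most 10 in all, crops included, and the job is handed in when it is done.

```bash
ls; mkdir -p pics; python3 - <<'E'
from plant import robot
import cv2,numpy as np
for n in("scene","top"):
    c=robot.read_camera(n);cv2.imwrite(f"pics/{n}0.png",c["image"][:,:,::-1])
    print(n,c["fx"],c["fy"],c["cx"],c["cy"],np.round(c["R"],3).tolist(),np.round(c["t"],3), np.round(-np.array(c["R"]).T@c["t"],3))
print(robot.read_state())
E
```

```text
inch.py
pics
plant.py
scene 385.69009507669 385.69009507669 280.1103899654362 211.02028657774193 [[-0.752, -0.658, 0.021], [-0.317, 0.335, -0.887], [0.577, -0.674, -0.461]] [0.282 0.265 1.083] [-0.329  0.827  0.728]
top 488.9015483704767 488.9015483704767 284.33169107455905 211.08561498004275 [[-0.029, -1.0, 0.005], [-0.994, 0.029, -0.102], [0.101, -0.008, -0.995]] [-0.059  0.435  1.45 ] [ 0.283 -0.06   1.487]
{'t': 0.1, 'q': array([-1.36945378e+00,  1.31111896e-01,  1.48912747e+00, -3.42377110e-05,
        1.52300604e+00, -8.54016900e-02]), 'dq': array([ 0.00074141, -0.00177042, -0.00211137,  0.00023247,  0.00090463,
        0.00127186]), 'joint_torque': array([ 1.77614515e-03, -5.61341000e+01, -4.93096054e+01,  7.70889851e-02,
        2.91563821e-02, -6.76446325e-05]), 'tool_pos': array([ 0.16961413, -0.57504283,  0.2397002 ]), 'orientation': array([-3.10772785e+00, -4.48642397e-01,  2.03935328e-04]), 'force': array([ 0.5714279 , -0.47248487,  0.48519952]), 'wrist_torque': array([-0.00038052, -0.04651248,  0.00966034]), 'gripper_force': 0.0, 'opening': 0.09252251488944756}
```

View pics/scene0.png

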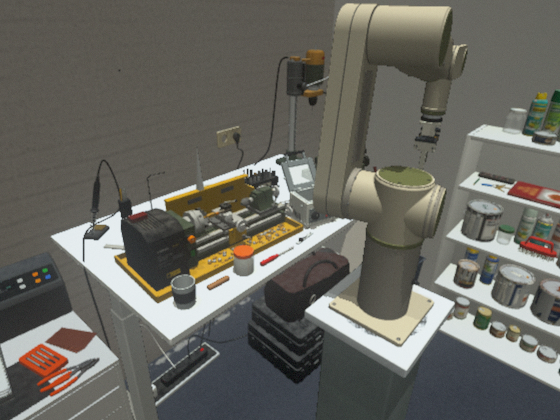

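View pics/top0.png

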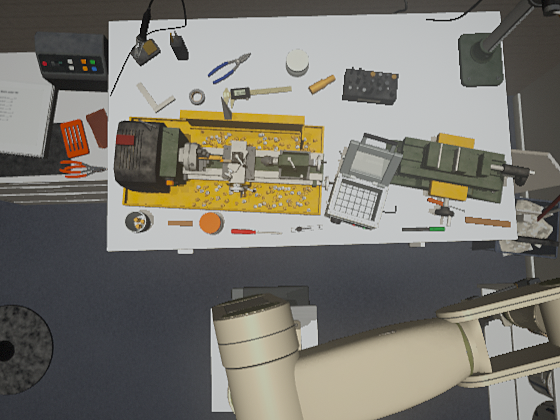

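The scene shows the cup at (183,290), the orange jar at (243,260) and the cleaner near (305,195). The top view has the cup at (138,221), the cleaner's tank at (357,200) and the lid thrown back near (370,155). I'll zoom in on these.

```bash
python3 - <<'E'
import cv2,numpy as np
t=cv2.imread("pics/top0.png");s=cv2.imread("pics/scene0.png")
r=lambda a,w,h:cv2.resize(a,(w,h),interpolation=cv2.INTER_CUBIC)
A=r(t[125:235,318:418],400,440)   # x4
B=r(s[145:245,270:350],352,440)   # x4.4
C=r(t[200:240,115:175],240,160)   #x4
D=r(s[260:320,160:220],160,160)
top=np.hstack([A,B]);bot=np.zeros((160,752,3),np.uint8);bot[:,:240]=C;bot[:,240:400]=D
cv2.imwrite("pics/crop1.png",np.vstack([top,bot]))
E
```

```text
(no output)
```

View pics/crop1.png

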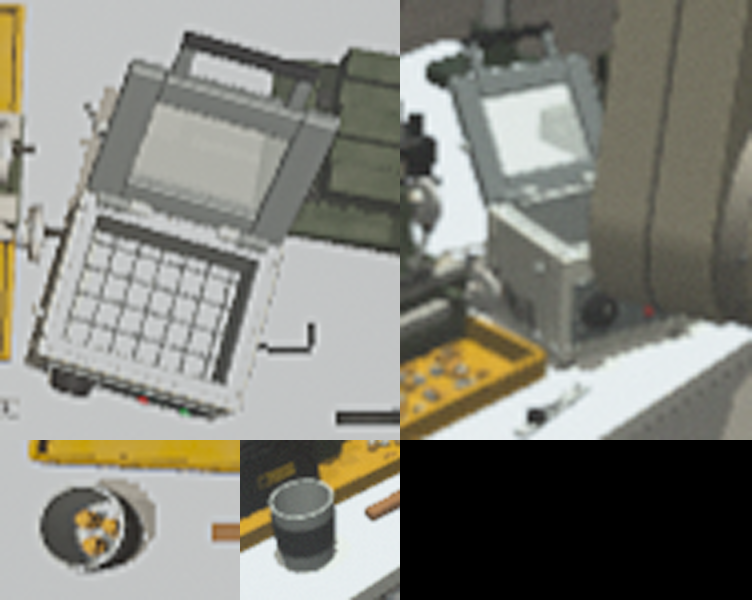

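```bash
cat > h.py <<'E'
from plant import robot
import cv2,numpy as np
def ray(c,p):
    R=np.array(c["R"]);t=np.array(c["t"]);d=R.T@np.array([(p[0]-c["cx"])/c["fx"],(p[1]-c["cy"])/c["fy"],1.]);return -R.T@t,d
def onz(c,p,z):
    o,d=ray(c,p);return o+d*(z-o[2])/d[2]
def tri(a,p,b,q):
    o1,d1=ray(a,p);o2,d2=ray(b,q);s=np.linalg.lstsq(np.c_[d1,-d2],o2-o1,rcond=None)[0]
    A=o1+d1*s[0];B=o2+d2*s[1];return (A+B)/2,np.linalg.norm(A-B)
def proj(c,X):
    x=np.array(c["R"])@X+c["t"];return np.round([c["fx"]*x[0]/x[2]+c["cx"],c["fy"]*x[1]/x[2]+c["cy"]],1)
E
python3 - <<'E'
from h import *
np.set_printoptions(precision=4,suppress=True)
T=robot.read_camera("top");S=robot.read_camera("scene")
print("cup rim",tri(T,(135.8,222),S,(183.2,281)),onz(T,(135.8,222),.075),onz(S,(183.2,281),.075))
f=lambda x,y:(318+x/4,125+y/4); g=lambda x,y:(270+(x-400)/4.4,145+y/4.4)
for n,x,y in(("BL",80,200),("FL",38,360),("FR",238,412),("BR",285,245)):print("rim",n,onz(T,f(x,y),.11))
print("rimBL tri",tri(T,f(80,200),S,g(490,205)))
print("rimFL tri",tri(T,f(38,360),S,g(568,265)))
print("barL end tri",tri(T,f(187,38),S,g(475,48)))
for n,x,y in(("bl",187,38),("br",318,80)):print("bar",n,onz(T,f(x,y),.227))
# tall lathe headstock front edge
for p in((117,190),(180,190)):print("head",onz(T,p,.2))
print("tray",onz(T,(130,212),.02),"jar",onz(T,(211,222),.077))
# masks: cup mouth in top: fit from dark/bright edges
for n,c,b in(("top",T,(112,198,168,245)),("scene",S,(160,262,210,312))):
    im=c["image"][b[1]:b[3],b[0]:b[2]].astype(int)
    m=(im.min(2)<120).astype(np.uint8)
    k,l,st,ce=cv2.connectedComponentsWithStats(m);
    for i in range(1,k):
        if st[i][4]>40:print(n,st[i][:5]+np.array([b[0],b[1],0,0,0]),ce[i]+b[:2])
E
```

```text
cup rim (array([0.4086, 0.3597, 0.0753]), np.float64(0.0014940675175742848)) [0.4081 0.3593 0.075 ] [0.4097 0.3599 0.075 ]
rim BL [ 0.5229 -0.2268  0.11  ]
rim FL [ 0.4092 -0.1924  0.11  ]
rim FR [ 0.3683 -0.3322  0.11  ]
rim BR [ 0.4863 -0.3715  0.11  ]
rimBL tri (array([ 0.5229, -0.2266,  0.1107]), np.float64(0.000284027962013966))
rimFL tri (array([ 0.4101, -0.1929,  0.1031]), np.float64(0.0007888810720600612))
barL end tri (array([ 0.6065, -0.292 ,  0.2187]), np.float64(0.010253092186277872))
bar bl [ 0.6085 -0.2875  0.227 ]
bar br [ 0.5779 -0.3723  0.227 ]
head [0.4837 0.372  0.2   ]
head [0.4789 0.2052 0.2   ]
tray [0.4437 0.3931 0.02  ] jar [0.4016 0.1418 0.077 ]
top [122 198  46  10 389] [145.6272 201.7969]
top [125 212  26  21 339] [136.882  221.7316]
scene [ 160  262   50   47 1642] [181.57  280.732]
```

The mouth triangulates to (0.409, 0.360, 0.075). The cleaner's centre is about (0.447, −0.281) with yaw about −0.287. The bar is near (0.593, −0.327) at z ≈ 0.22.

```bash
echo '0.093 0 0 -0.05 0.1435 | 0.093 0 0 -0.05 0.1435 | 0.093 0.03 -0.0375 0 0 | 0.093 0.03 -0.0375 0 0 | 0.093 0.03 -0.0375 0 0 | 0.093 0.03 -0.0375 0 0 | 0.093 0.03 -0.0375 0 0 | 0.093 0.03 -0.0375 0 0 | 0.093 0.03 -0.0375 0 0 | 0.093 0.03 -0.0375 0 0 | 0.093 0 -0.05 0 0 | 0.093 0 -0.05 0 0 | 0.093 0 -0.05 0 0 | 0.093 0 -0.05 0 0 | 0.093 0 -0.05 0 0 | 0.093 0 -0.05 0 0 | 0.093 0 -0.05 0 0 | 0.093 0 -0.05 0 0' | python3 inch.py 10
```

```text
t: 2.0
tool_pos: [0.4093, 0.1265, 0.3408]
orientation: [-3.142, 0.0, -0.001]
force: [1.1, 0.1, -0.5]
opening: 0.0929
gripper_force: 0.0
```

```bash
echo '0.093 0 -0.0467 0 0 | 0.093 0 -0.0467 0 0 | 0.093 0 -0.0467 0 0 | 0.093 0 -0.0467 0 0 | 0.093 0 -0.0467 0 0 | 0.093 0 0 0.05 0 | 0.093 0 0 0.05 0 | 0.093 0 0 0.05 0 | 0.093 0 0 0.05 0' | python3 inch.py 10; python3 - <<'E'
from h import *
T=robot.read_camera("top");S=robot.read_camera("scene")
t=T["image"];s=S["image"]
r=lambda a,w,h:cv2.resize(a,(w,h),interpolation=cv2.INTER_CUBIC)[:,:,::-1]
A=r(s[145:245,260:350],540,600);B=np.vstack([r(s[220:310,150:210],240,360),r(t[195:255,110:170],240,240)])
cv2.imwrite("pics/c2.png",np.hstack([A,B]))
E
```

```text
t: 2.9
tool_pos: [0.4095, 0.358, 0.1387]
orientation: [-3.141, -0.001, -0.0]
force: [0.8, 0.2, 0.6]
opening: 0.0929
gripper_force: 0.0
```

View pics/c2.png

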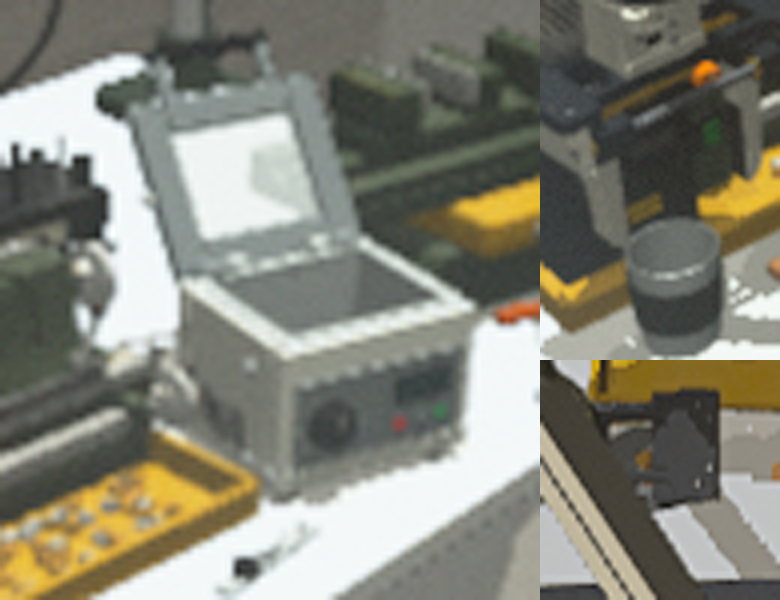

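The scene crop now shows the whole cleaner. The rim corners in the crop are at (180,283), (290,355), (475,310) and (360,240), and the bar's ends are near (157,58) and (265,43). The open jaws stand right above the cup.

```bash
python3 - <<'E'
from h import *
np.set_printoptions(precision=4,suppress=True)
T=robot.read_camera("top");S=robot.read_camera("scene")
f=lambda x,y:(318+x/4,125+y/4); g=lambda x,y:(260+x/6,145+y/6)
for n,a,b in(("BL",(80,200),(180,283)),("FL",(38,360),(290,355)),("FR",(238,412),(475,310)),("BR",(285,245),(360,240)),("barL",(187,38),(157,58)),("barR",(318,80),(265,43))):
    print(n,*tri(T,f(*a),S,g(*b)),onz(S,g(*b),.11))
print(proj(T,np.array([.5925,-.3238,.227])),proj(S,np.array([.5925,-.3238,.227])))
E
echo '0.093 0 0 0.05 0 | 0.093 0 0 0.047 0 | 0.045 0 0 0 0 | 0.045 0 0 0 0 | 0.045 0 0 0 0 | 0.045 0 0 0 0 | 0.045 0 0 0 0 | 0.045 0 0 0 0' | python3 inch.py 12
```

```text
BL [ 0.524  -0.2265  0.1079] 0.001788483994174001 [ 0.5219 -0.2225  0.11  ]
FL [ 0.4096 -0.1925  0.1077] 0.0005550798155143265 [ 0.4072 -0.1887  0.11  ]
FR [ 0.369  -0.3334  0.1029] 0.0007060391517414077 [ 0.3614 -0.32    0.11  ]
BR [ 0.4877 -0.3728  0.103 ] 0.0008383022658494018 [ 0.4789 -0.3592  0.11  ]
barL [ 0.6067 -0.2898  0.2241] 0.006180799883752647 [ 0.8148 -0.544   0.11  ]
barR [ 0.579  -0.3743  0.2202] 0.0010610485909871605 [ 0.7754 -0.6351  0.11  ]
[378.8 140.1] [293.7 152.7]
t: 3.9
tool_pos: [0.4127, 0.3604, 0.0481]
orientation: [-3.137, 0.0, -0.009]
force: [-1.1, 1.8, 9.7]
opening: 0.0655
gripper_force: 12.0
```

```bash
echo '0.045 0 0 -0.01 0 | 0.045 0 0 -0.02 0 | 0.045 0 0 -0.02 0 | 0.045 0 0 0 0' | python3 inch.py 14;  python3 - <<'E'
from h import *
S=robot.read_camera("scene");T=robot.read_camera("top")
r=lambda a,w,h:cv2.resize(a,(w,h),interpolation=cv2.INTER_CUBIC)[:,:,::-1]
cv2.imwrite("pics/c3.png",np.hstack([r(S["image"][210:310,140:220],480,600),r(T["image"][180:250,100:170],320,320).copy() if 0 else r(T["image"][170:270,100:150],300,600)]))
E
```

```text
t: 4.3
tool_pos: [0.412, 0.3594, 0.0979]
orientation: [-3.138, 0.0, -0.008]
force: [0.6, -0.2, -1.6]
opening: 0.0653
gripper_force: 14.0
```

View pics/c3.png

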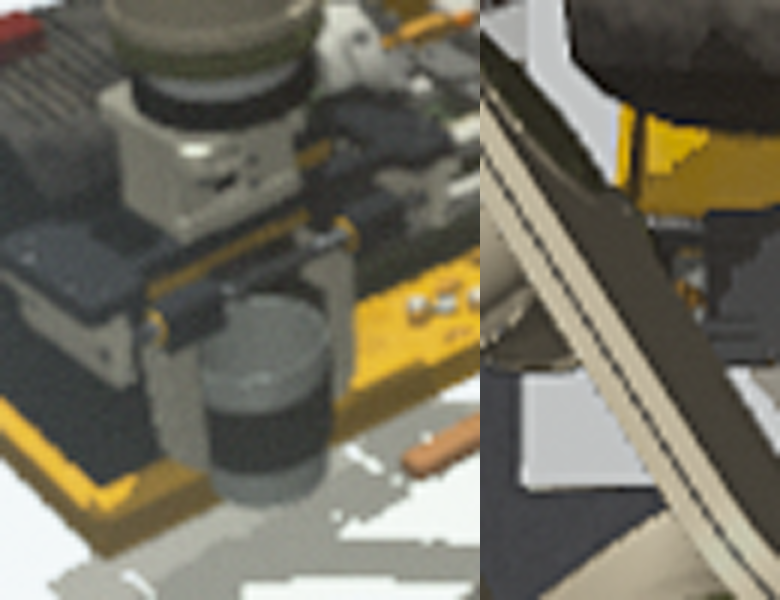

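The cup hangs upright between the pads, gripped about 45 mm up on the sleeve. I'll carry it up and over the lathe to the front rim of the tank.

```bash
echo '0.045 0 0 -0.03 0 | 0.045 0 0 -0.05 0 | 0.045 0 0 -0.05 0 | 0.045 0 0 -0.05 0 | 0.045 0 0 -0.05 0 | 0.045 0 0.02 0 0 | 0.045 0 0.04 0 0 | 0.045 0 0.04 0 0 | 0.045 0 0.04 0 0 | 0.045 0 0.04 0 0 | 0.045 0 0.04 0 0 | 0.045 0 0.04 0 0 | 0.045 0 0.04 0 0 | 0.045 0 0.04 0 0 | 0.045 0 0.04 0 0 | 0.045 0 0.04 0 0 | 0.045 0 0.04 0 0 | 0.045 0 0.04 0 0 | 0.045 0 0.04 0 0 | 0.045 0 0.04 0 0' | python3 inch.py 14;  echo '0.045 0 0.04 0 0 | 0.045 0 0.012 0 0 | 0.045 0 0 0 0.1 | 0.045 0 0 0 0.1 | 0.045 0 0 0 0.087 | 0.045 0 0 0 0' | python3 inch.py
```

```text
t: 6.4
tool_pos: [0.409, -0.2235, 0.3221]
orientation: [-3.14, 0.001, 0.003]
force: [0.5, 0.1, -3.2]
opening: 0.065
gripper_force: 14.0
t: 7.0
tool_pos: [0.4095, -0.2735, 0.3224]
orientation: [-3.108, 0.451, 0.003]
force: [0.3, 0.2, -2.9]
opening: 0.065
gripper_force: 14.0
```

```bash
echo '0.045 0.008 -0.0034 0.03 0 | 0.045 0 0 0.04 0 | 0.045 0 0 0.04 0 | 0.045 0 0 0.03 0 | 0.045 0 0 0.012 0 | 0.045 0 0 0 0' | python3 inch.py 14;  python3 - <<'E'
from h import *
S=robot.read_camera("scene")
cv2.imwrite("pics/c4.png",cv2.resize(S["image"][135:235,260:340],(480,600),interpolation=cv2.INTER_CUBIC)[:,:,::-1])
E
```

```text
t: 7.6
tool_pos: [0.4173, -0.2718, 0.1695]
orientation: [-3.107, 0.447, 0.006]
force: [-0.5, -0.9, -3.1]
opening: 0.0654
gripper_force: 14.0
```

View pics/c4.png

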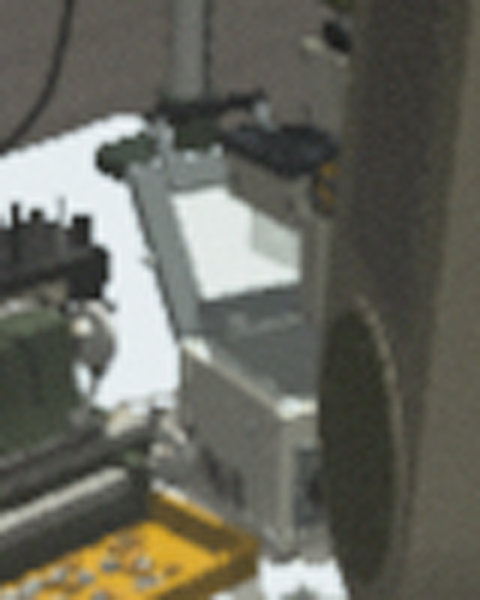

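```bash
echo '0.045 0 0 0.006 0 | 0.045 0 0 0.006 0 | 0.045 0.006 0 0.003 0 | 0.045 0.005 0 0.003 0' | python3 inch.py 12; echo '0.045 0.004 0 0.004 0 | 0.045 0.0035 0 0.0035 0 | 0.045 0.003 0 0.004 0 | 0.045 0.002 0 0.004 0 | 0.045 0 0 0 0' | python3 inch.py
```

```text
t: 8.05
tool_pos: [0.4302, -0.2768, 0.1546]
orientation: [3.108, -0.45, 0.003]
force: [0.9, 0.4, 1.9]
opening: 0.0656
gripper_force: 12.0
t: 8.55
tool_pos: [0.4448, -0.2817, 0.1409]
orientation: [3.106, -0.449, 0.013]
force: [8.6, -3.1, 7.0]
opening: 0.0651
gripper_force: 12.0
```

```bash
echo '0.045 0.002 0 0.005 0 | 0.045 0.002 0 0.0045 0 | 0.045 0.001 0 0.003 0 | 0.045 0 0 0.003 0 | 0.045 0 0 0 0' | python3 inch.py 12; python3 - <<'E'
from h import *
T=robot.read_camera("top");S=robot.read_camera("scene")
cv2.imwrite("pics/c5.png",np.hstack([cv2.resize(a,(400,500),interpolation=cv2.INTER_CUBIC)[:,:,::-1] for a in (T["image"][130:230,325:405],S["image"][145:245,270:350])]))
E
```

```text
t: 9.05
tool_pos: [0.4513, -0.2843, 0.1267]
orientation: [3.104, -0.448, 0.02]
force: [14.3, -5.6, 7.1]
opening: 0.0652
gripper_force: 12.0
```

View pics/c5.png

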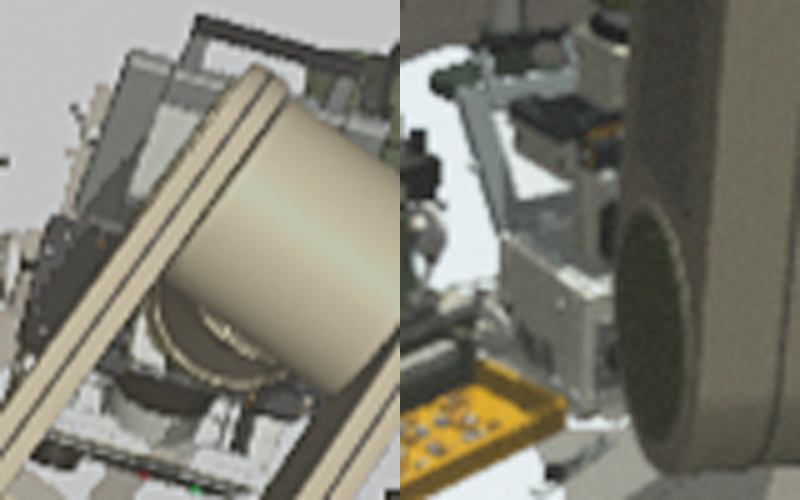

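The forces and the top view agree: the cup is tilted about 57°, with the foot toward the front. I'll back off, lift and set the lower foot corner on the front rim to tip it further.

```bash
echo '0.045 0.003 0 -0.006 0 | 0.045 0 0 -0.02 0 | 0.045 0 0 -0.014 0 | 0.045 -0.018 0 0 0 | 0.045 -0.019 0 0 0 | 0.045 0 0 0 0' | python3 inch.py 12; echo '0.045 0 0 0.004 0 | 0.045 0 0 0.004 0 | 0.045 0 0 0.004 0 | 0.045 0 0 0 0' | python3 inch.py
```

```text
t: 9.75
tool_pos: [0.4118, -0.2711, 0.1625]
orientation: [-3.109, 0.45, 0.002]
force: [0.2, -0.0, -2.0]
opening: 0.0651
gripper_force: 12.0
t: 10.15
tool_pos: [0.4181, -0.274, 0.1555]
orientation: [3.105, -0.448, 0.018]
force: [5.6, 0.4, 18.4]
opening: 0.0651
gripper_force: 12.0
```

```bash
echo '0.045 0.002 0 0.003 0 | 0.045 0.003 0 0.003 0 | 0.045 0.003 0 0.003 0 | 0.045 0 0 0 0' | python3 inch.py 8; echo '0.045 0.003 0 0.0035 0 | 0.045 0.003 0 0.0035 0 | 0.045 0.002 0 0.0035 0 | 0.045 0 0 0 0' | python3 inch.py
```

```text
t: 10.55
tool_pos: [0.4253, -0.2759, 0.1452]
orientation: [3.106, -0.448, 0.015]
force: [5.6, -0.5, 11.1]
opening: 0.0653
gripper_force: 7.6
t: 10.95
tool_pos: [0.4331, -0.2782, 0.1343]
orientation: [3.106, -0.449, 0.015]
force: [8.0, -2.3, 9.8]
opening: 0.0643
gripper_force: 7.6
```

```bash
echo '0.045 0.002 0 0.004 0 | 0.045 0.002 0 0.004 0 | 0.045 0.002 0 0.004 0 | 0.045 0.001 0 0.004 0 | 0.045 0.001 0 0.004 0 | 0.045 0 0 0 0' | python3 inch.py 8; python3 - <<'E'
from h import *
T=robot.read_camera("top");S=robot.read_camera("scene")
cv2.imwrite("pics/c6.png",np.hstack([cv2.resize(a,(400,500),interpolation=cv2.INTER_CUBIC)[:,:,::-1] for a in (T["image"][130:230,325:405],S["image"][145:245,270:350])]))
E
```

```text
t: 11.55
tool_pos: [0.439, -0.2791, 0.112]
orientation: [3.108, -0.449, 0.008]
force: [9.6, -0.5, 2.4]
opening: 0.064
gripper_force: 7.6
```

View pics/c6.png

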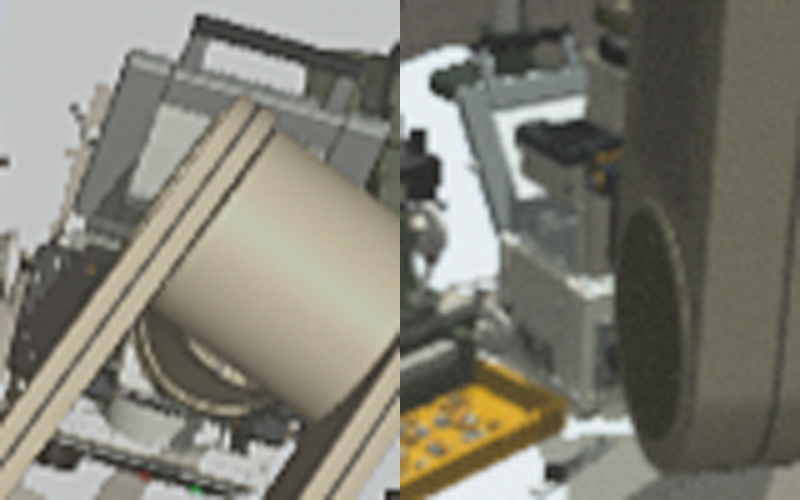

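```bash
echo '0.045 0.004 0 0 0 | 0.045 0.002 0 -0.005 0 | 0.045 0 0 -0.01 0 | 0.045 0 0 -0.01 0 | 0.045 0 0 0 0 | 0.045 0 0 0 0' | python3 inch.py 10; python3 - <<'E'
from h import *
s=robot.read_state();print(s["force"],s["wrist_torque"])
E
```

```text
t: 12.25
tool_pos: [0.4422, -0.2803, 0.1368]
orientation: [3.109, -0.45, 0.002]
force: [0.5, 0.5, -3.2]
opening: 0.0637
gripper_force: 9.9
[ 0.49248499  0.53052829 -3.16035309] [-0.01093743 -0.00895456  0.0089913 ]
```

```bash
echo '0.045 0 0 0.008 0 | 0.045 0 0 0.008 0 | 0.045 0 0 0.006 0 | 0.045 0 0 0.005 0 | 0.045 0 0 0.004 0 | 0.045 0 0 0.004 0 | 0.045 0 0 0 0' | python3 inch.py 10; echo '0.045 0.008 0 0 0 | 0.045 0 0 -0.02 0 | 0.045 0 0 -0.03 0 | 0.045 0 0 -0.02 0 | 0.045 0 0 0 0' | python3 inch.py;for i in 1 2 3; do echo '0.045 0 0 0 0' | python3 inch.py | grep force; done
```

```text
t: 12.95
tool_pos: [0.4429, -0.2802, 0.1013]
orientation: [3.109, -0.449, 0.003]
force: [4.7, 1.6, -0.0]
opening: 0.064
gripper_force: 9.8
t: 13.45
tool_pos: [0.4513, -0.2837, 0.1744]
orientation: [3.106, -0.449, 0.007]
force: [0.9, -0.1, -3.1]
opening: 0.0638
gripper_force: 9.9
force: [0.2, 0.1, -3.4]
gripper_force: 9.9
force: [-0.5, -0.4, -3.1]
gripper_force: 9.9
force: [-0.2, -0.1, -2.3]
gripper_force: 9.9
```

The weight reading suggests the fittings are still in the cup, so I'll move to where the scene camera has a clear view.

```bash
echo '0.045 0 0 -0.03 0 | 0.045 0 0 -0.04 0 | 0.045 0 0 -0.04 0 | 0.045 0 0 -0.03 0 | 0.045 0 -0.02 0 0 | 0.045 0 -0.03 0 0 | 0.045 0 -0.03 0 0 | 0.045 0 -0.03 0 0 | 0.045 0 -0.03 0 0 | 0.045 0 -0.02 0 0 | 0.045 0 0 0 0' | python3 inch.py 14; python3 - <<'E'
from h import *
S=robot.read_camera("scene");s=robot.read_state();p=proj(S,s["tool_pos"]);print(p,s["tool_pos"])
T=robot.read_camera("top");print(proj(T,s["tool_pos"]))
u,v=map(int,p)
a=cv2.resize(S["image"][v-40:v+60,u-40:u+40],(480,600),interpolation=cv2.INTER_CUBIC)
b=cv2.resize(T["image"][175:225,335:385],(300,300),interpolation=cv2.INTER_CUBIC)
u,v=map(int,proj(T,s["tool_pos"]))
c=cv2.resize(T["image"][v-30:v+30,u-30:u+30],(300,300),interpolation=cv2.INTER_CUBIC)
cv2.imwrite("pics/c7.png",np.hstack([a,np.vstack([b,c])])[:,:,::-1])
E
```

```text
t: 14.85
tool_pos: [0.4952, -0.1265, 0.31]
orientation: [-3.109, 0.445, 0.002]
force: [-0.0, -0.0, -3.1]
opening: 0.0637
gripper_force: 13.9
[280.1 149.3] [ 0.49487418 -0.12780815  0.31012803]
[307.3 173.1]
```

View pics/c7.png

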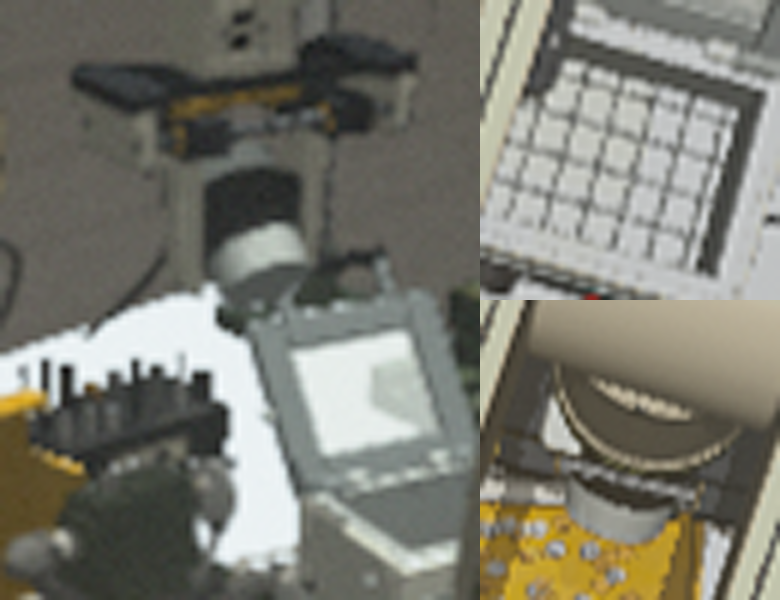

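```bash
python3 - <<'E'
from h import *
S=robot.read_camera("scene");T=robot.read_camera("top")
p=np.array([.4949,-.1278,.307]);ex=np.array([.959,-.283,0]);z=np.array([0,0,1.])
u,v=280,149;a,b=307,173
for th in range(0,160,15):
    t=np.radians(th);m=ex*np.sin(t)+z*np.cos(t);n=ex*np.cos(t)-z*np.sin(t)
    out=[]
    for X in(p-.045*m,p-.045*m+.026*n,p-.045*m-.026*n,p+.03*m+.032*n,p+.03*m-.032*n):
        q=proj(S,X);out.append(tuple(np.round([(q[0]-u+40)*6,(q[1]-v+40)*6]).astype(int).tolist()))
    q=proj(T,p-.045*m);out.append((round((q[0]-a+30)*5+480),round((q[1]-b+30)*5+300)))
    print(th,out)
E
```

```text
0 [(239, 322), (215, 308), (263, 336), (212, 181), (273, 211), (626, 468)]
15 [(250, 326), (227, 323), (274, 328), (206, 194), (265, 194), (621, 489)]
30 [(260, 324), (239, 334), (283, 314), (202, 210), (254, 181), (616, 508)]
45 [(270, 317), (251, 338), (289, 296), (200, 228), (244, 173), (612, 524)]
60 [(277, 305), (263, 336), (291, 274), (202, 248), (233, 169), (609, 534)]
75 [(282, 289), (274, 328), (290, 250), (206, 267), (223, 172), (608, 540)]
90 [(284, 270), (283, 314), (286, 225), (212, 286), (214, 179), (608, 540)]
105 [(283, 249), (289, 296), (278, 202), (220, 301), (207, 190), (610, 534)]
120 [(280, 228), (291, 274), (268, 182), (230, 313), (202, 206), (613, 521)]
135 [(273, 208), (290, 250), (256, 167), (241, 321), (200, 224), (618, 503)]
150 [(264, 191), (286, 225), (242, 158), (251, 324), (201, 243), (624, 482)]
```

The picture shows the cup tilted only about 50–55°, with the foot face showing at (262,285). The grip is now nearer the foot, about 33 mm up, because the foot had slipped inside the rim. Plan: push the foot face flush against the inner wall to reach 90°, then lever the foot side down on the rim to go past level.

```bash
echo '0.045 -0.002 0.03 0 0 | 0.045 -0.002 0.03 0 0 | 0.045 -0.002 0.03 0 0 | 0.045 -0.002 0.03 0 0 | 0.045 -0.002 0.03 0 0 | 0.045 -0.001 0.01 0 0 | 0.045 0 0 0.04 0 | 0.045 0 0 0.05 0 | 0.045 0 0 0.05 0 | 0.045 0 0 0.035 0 | 0.045 0 0 0 0' | python3 inch.py 14; echo '0.045 0 0 0.006 0 | 0.045 0 0 0.006 0 | 0.045 0 0 0.006 0 | 0.045 0 0 0 0' | python3 inch.py; echo '0.045 0 0 0.006 0 | 0.045 0.001 0 0.004 0 | 0.045 0 0 0 0' | python3 inch.py
```

```text
t: 16.15
tool_pos: [0.4351, -0.2766, 0.1298]
orientation: [-3.103, 0.45, 0.016]
force: [-0.8, 1.1, -3.0]
opening: 0.0631
gripper_force: 13.9
t: 16.55
tool_pos: [0.4394, -0.2794, 0.1187]
orientation: [3.109, -0.449, 0.001]
force: [-0.4, -0.6, -2.9]
opening: 0.0633
gripper_force: 13.9
t: 16.85
tool_pos: [0.4417, -0.2801, 0.109]
orientation: [3.108, -0.449, 0.006]
force: [6.5, -1.0, 1.7]
opening: 0.0632
gripper_force: 13.6
```

```bash
echo '0.045 -0.003 0 0.002 0 | 0.045 -0.003 0 0.002 0 | 0.045 -0.002 0 0.002 0 | 0.045 0 0 0 0' | python3 inch.py 14; echo '0.045 -0.002 0 0.002 0 | 0.045 -0.002 0 0.002 0 | 0.045 -0.002 0 0.002 0 | 0.045 0 0 0 0' | python3 inch.py
```

```text
t: 17.25
tool_pos: [0.4388, -0.279, 0.1064]
orientation: [3.106, -0.449, 0.023]
force: [22.8, -0.4, 3.7]
opening: 0.0627
gripper_force: 13.0
t: 17.65
tool_pos: [0.4327, -0.2768, 0.0993]
orientation: [3.107, -0.449, 0.021]
force: [24.4, -0.0, -2.1]
opening: 0.0617
gripper_force: 13.1
```

```bash
echo '0.045 0.006 0 0 0 | 0.045 0 0 -0.025 0 | 0.045 0 0 -0.027 0 | 0.045 -0.015 0 0 0 | 0.045 0 0 0 0' | python3 inch.py 14; python3 - <<'E'
from h import *
print(robot.read_state()["tool_pos"],robot.read_state()["force"])
E
echo '0.045 0 0 0.004 0 | 0.045 0 0 0.004 0 | 0.045 0 0 0 0' | python3 inch.py 14
```

```text
t: 18.15
tool_pos: [0.4172, -0.2728, 0.1484]
orientation: [3.109, -0.45, -0.001]
force: [0.5, 1.1, -2.9]
opening: 0.0606
gripper_force: 13.9
[ 0.41719891 -0.2727744   0.14836012] [ 0.45325198  1.09103047 -2.93939164]
t: 18.45
tool_pos: [0.4173, -0.2723, 0.1383]
orientation: [-3.108, 0.449, 0.004]
force: [-0.1, -0.1, -2.9]
opening: 0.0612
gripper_force: 13.9
```

```bash
echo '0.045 0 0 0.003 0 | 0.045 0 0 0.003 0 | 0.045 0 0 0 0' | python3 inch.py 14;echo '0.045 0 0 0.003 0 | 0.045 0 0 0.003 0 | 0.045 0 0 0 0' | python3 inch.py 14
```

```text
t: 18.75
tool_pos: [0.4182, -0.273, 0.1339]
orientation: [3.109, -0.45, 0.0]
force: [1.1, -0.5, -2.4]
opening: 0.0613
gripper_force: 13.9
t: 19.05
tool_pos: [0.4197, -0.2739, 0.1296]
orientation: [3.107, -0.449, 0.007]
force: [4.3, -2.6, 3.9]
opening: 0.0611
gripper_force: 13.7
```

```bash
echo '0.045 0.003 0 0.003 0 | 0.045 0.003 0 0.003 0 | 0.045 0.003 0 0.003 0 | 0.045 0 0 0 0' | python3 inch.py 14;echo '0.045 0.003 0 0.004 0 | 0.045 0.002 0 0.004 0 | 0.045 0.002 0 0.004 0 | 0.045 0 0 0 0' | python3 inch.py 14
```

```text
t: 19.45
tool_pos: [0.4259, -0.2748, 0.1175]
orientation: [-3.108, 0.449, 0.004]
force: [0.9, 0.3, -3.1]
opening: 0.0615
gripper_force: 13.9
t: 19.85
tool_pos: [0.433, -0.2771, 0.1061]
orientation: [-3.108, 0.449, 0.002]
force: [-0.7, -0.2, -2.3]
opening: 0.0613
gripper_force: 13.9
```

```bash
echo '0.045 0.004 0 0 0 | 0.045 0 0 -0.015 0 | 0.045 0 0 -0.02 0 | 0.045 -0.012 0 0 0 | 0.045 0 0 0 0' | python3 inch.py 14;echo '0.045 0 0 0.003 0 | 0.045 0 0 0.003 0 | 0.045 0 0 0.003 0 | 0.045 0 0 0 0' | python3 inch.py 14; echo '0.045 0 0 0.003 0 | 0.045 0 0 0.003 0 | 0.045 0 0 0 0' | python3 inch.py 14
```

```text
t: 20.35
tool_pos: [0.4258, -0.2756, 0.1442]
orientation: [3.108, -0.45, 0.003]
force: [-1.0, 0.4, -3.2]
opening: 0.061
gripper_force: 13.9
t: 20.75
tool_pos: [0.4252, -0.2747, 0.132]
orientation: [-3.108, 0.449, 0.003]
force: [0.1, 0.3, -2.5]
opening: 0.0614
gripper_force: 13.9
t: 21.05
tool_pos: [0.4253, -0.2749, 0.1265]
orientation: [-3.109, 0.449, 0.001]
force: [-0.0, -0.2, -3.0]
opening: 0.0614
gripper_force: 13.9
```

```bash
for i in 1 2 3 4; do echo '0.045 0 0 0.003 0 | 0.045 0 0 0 0' | python3 inch.py 14 | egrep "pos|force"; done
```

```text
tool_pos: [0.4255, -0.275, 0.1237]
force: [-0.2, 0.5, -2.4]
gripper_force: 13.9
tool_pos: [0.4254, -0.275, 0.1207]
force: [-0.1, 0.3, -3.3]
gripper_force: 13.9
tool_pos: [0.4257, -0.2752, 0.1179]
force: [-0.3, 0.1, -1.9]
gripper_force: 13.9
tool_pos: [0.4266, -0.2755, 0.1157]
force: [3.0, 0.1, 0.9]
gripper_force: 13.8
```

```bash
echo '0.045 0.012 0 -0.01 0 | 0.045 0 0 -0.04 0 | 0.045 0 0 -0.05 0 | 0.045 0 0 -0.05 0 | 0.045 0 0 -0.044 0 | 0.045 0.002 -0.02 0 0 | 0.045 0.002 -0.03 0 0 | 0.045 0.002 -0.03 0 0 | 0.045 0.002 -0.03 0 0 | 0.045 0.002 -0.03 0 0 | 0.045 0 -0.02 0 0 | 0.045 0 0 0 0 | 0.045 0 0 0 0' | python3 inch.py 14; python3 - <<'E'
from h import *
S=robot.read_camera("scene");s=robot.read_state();P=s["tool_pos"];p=proj(S,P);print(p,P)
u,v=map(int,p);I=S["image"][v-40:v+60,u-40:u+40]
# compare with stored c7 crop to calibrate colour classes
C=cv2.resize(cv2.imread("pics/c7.png")[:,:480],(80,100),interpolation=cv2.INTER_AREA)[:,:,::-1]
for (x,y) in((253,210),(262,250),(262,285),(250,155),(60,200)):print("c7",C[y//6,x//6],"now",I[y//6,x//6])
np.save("pics/I.npy",I)
for n,im in(("c7",C),("now",I)):
    g=im.astype(int).max(2)
    for k,m in(("dark",g<62),("light",im.min(2)>112)):
        m=m.astype(np.uint8);m[:25]=0;m[:,:28]=0;m[:,55:]=0;m[56:]=0
        c,l,st,ce=cv2.connectedComponentsWithStats(m)
        for i in range(1,c):
            if st[i][4]>15:print(n,k,st[i].tolist(),np.round(ce[i],1))
E
```

```text
t: 23.15
tool_pos: [0.4918, -0.1278, 0.3087]
orientation: [3.109, -0.448, -0.002]
force: [-0.3, -0.7, -3.3]
opening: 0.0612
gripper_force: 13.9
[280.9 149.9] [ 0.49168057 -0.12832988  0.30879251]
c7 [45 48 47] now [123 130 125]
c7 [185 193 185] now [83 90 84]
c7 [78 82 80] now [88 92 88]
c7 [109 116 111] now [87 92 89]
c7 [99 96 89] now [101  99  90]
c7 dark [34, 28, 16, 15, 154] [40.9 33.3]
c7 light [37, 37, 14, 10, 87] [43.5 41.2]
c7 light [28, 47, 11, 9, 73] [32.3 51.5]
c7 light [42, 49, 13, 7, 51] [48.6 53.3]
now dark [32, 25, 19, 14, 109] [40.1 30.4]
now light [38, 35, 12, 9, 53] [42.9 38. ]
now light [28, 46, 11, 10, 77] [32.6 51.2]
now light [42, 48, 13, 8, 54] [48.6 53. ]
```

```bash
python3 - <<'E'
from h import *
S=robot.read_camera("scene");T=robot.read_camera("top");P=robot.read_state()["tool_pos"]
u,v=map(int,proj(S,P));a=cv2.resize(S["image"][v-25:v+25,u-25:u+25],(500,500),interpolation=cv2.INTER_CUBIC)
u,v=map(int,proj(T,P));b=cv2.resize(T["image"][v-20:v+30,u-15:u+15],(300,500),interpolation=cv2.INTER_CUBIC)
cv2.imwrite("pics/c8.png",np.hstack([a,b])[:,:,::-1]);print(u,v)
E
```

```text
307 174
```

View pics/c8.png

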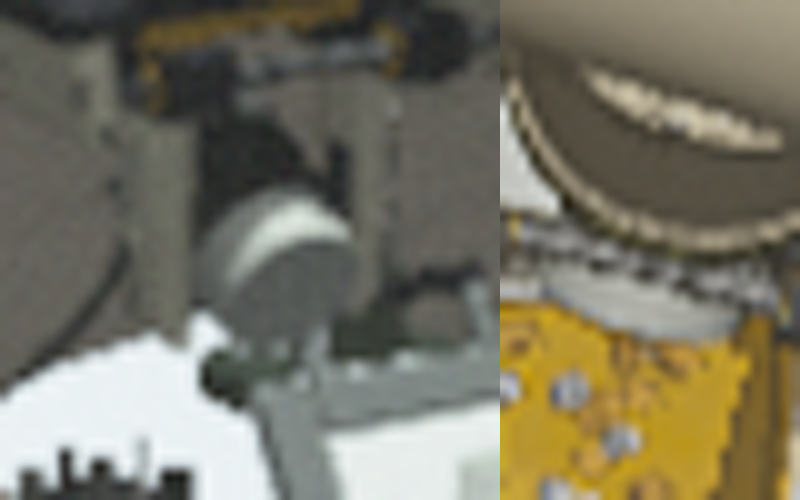

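The view shows the foot face as a wide ellipse centred at (285,285), so the tilt is now about 78°. The grip is about 27 mm above the foot. I'll set the lower foot corner well onto the rim and press it down.

```bash
echo '0.045 -0.006 0.03 0 0 | 0.045 -0.006 0.03 0 0 | 0.045 -0.006 0.03 0 0 | 0.045 -0.006 0.03 0 0 | 0.045 -0.006 0.03 0 0 | 0.045 -0.0077 0.009 0 0 | 0.045 0 0 0.04 0 | 0.045 0 0 0.05 0 | 0.045 0 0 0.04 0 | 0.045 0 0 0.024 0 | 0.045 0 0 0 0 | 0.045 0 0 0 0' | python3 inch.py 14; for i in 1 2 3 ; do echo '0.045 0 0 0.003 0 | 0.045 0 0 0 0' | python3 inch.py 14 | egrep "pos|force:"; done
```

```text
t: 24.5
tool_pos: [0.4107, -0.2699, 0.1558]
orientation: [-3.109, 0.45, 0.0]
force: [0.5, -0.3, -2.5]
opening: 0.0612
gripper_force: 13.9
tool_pos: [0.4118, -0.2706, 0.154]
force: [0.3, 0.5, -1.4]
gripper_force: 13.9
tool_pos: [0.4111, -0.2699, 0.1495]
force: [0.3, -0.0, -3.0]
gripper_force: 13.9
tool_pos: [0.4107, -0.2696, 0.1457]
force: [-0.1, -0.6, -3.3]
gripper_force: 13.9
```

```bash
for i in 1 2 3 ; do echo '0.045 0.001 0 0.003 0 | 0.045 0 0 0 0' | python3 inch.py 14 | egrep "pos|force:|open"; done
```

```text
tool_pos: [0.4117, -0.2699, 0.1426]
force: [-1.1, 1.0, -2.4]
opening: 0.0611
gripper_force: 13.9
tool_pos: [0.4132, -0.2705, 0.1403]
force: [1.3, 0.1, -0.1]
opening: 0.0618
gripper_force: 13.9
tool_pos: [0.4155, -0.2713, 0.1387]
force: [3.6, 1.6, 5.5]
opening: 0.0617
gripper_force: 13.8
```

```bash
for i in 1 2 3 ; do echo '0.045 0.0015 0 0.003 0 | 0.045 0 0 0 0' | python3 inch.py 14 | egrep "pos|force:|open"; done
```

```text
tool_pos: [0.418, -0.2721, 0.1367]
force: [5.8, 1.1, 8.9]
opening: 0.0612
gripper_force: 13.8
tool_pos: [0.4203, -0.2729, 0.1344]
force: [7.7, 1.3, 10.6]
opening: 0.0611
gripper_force: 13.7
tool_pos: [0.4224, -0.2735, 0.1319]
force: [11.6, 1.1, 11.6]
opening: 0.0611
gripper_force: 13.6
```

```bash
for i in 1 2 3 4; do echo '0.045 0.0012 0 0.003 0 | 0.045 0 0 0 0' | python3 inch.py 14 | egrep "pos|force:|open"; done
```

```text
tool_pos: [0.424, -0.2741, 0.1292]
force: [11.6, 1.4, 11.1]
opening: 0.0608
gripper_force: 13.5
tool_pos: [0.4256, -0.2745, 0.1264]
force: [13.6, 1.4, 11.6]
opening: 0.0612
gripper_force: 13.5
tool_pos: [0.427, -0.2751, 0.1236]
force: [14.8, 0.4, 11.3]
opening: 0.0606
gripper_force: 13.5
tool_pos: [0.4283, -0.2755, 0.1206]
force: [15.7, -0.8, 10.4]
opening: 0.0607
gripper_force: 13.5
```

```bash
for i in 1 2 3 4; do echo '0.045 0.001 0 0.0035 0 | 0.045 0 0 0 0' | python3 inch.py 14 | egrep "pos|force:|open"; done; echo '0.045 0 0 0 0 | 0.045 0 0 0 0' | python3 inch.py 14
```

```text
tool_pos: [0.4295, -0.2759, 0.1171]
force: [17.0, -0.5, 8.8]
opening: 0.0606
gripper_force: 13.5
tool_pos: [0.4304, -0.2763, 0.1135]
force: [16.7, -2.8, 8.1]
opening: 0.0605
gripper_force: 13.5
tool_pos: [0.4312, -0.2768, 0.1098]
force: [15.8, -2.2, 6.8]
opening: 0.0603
gripper_force: 13.6
tool_pos: [0.4317, -0.2772, 0.1061]
force: [14.6, -3.5, 6.4]
opening: 0.0602
gripper_force: 13.7
t: 28.1
tool_pos: [0.4317, -0.2771, 0.1062]
orientation: [3.104, -0.449, 0.019]
force: [15.8, -3.8, 5.3]
opening: 0.0599
gripper_force: 13.7
```

```bash
echo '0.045 0.006 0 0 0 | 0.045 0 0 0 0' | python3 inch.py 14 | grep force: ; echo '0.045 0.002 0 -0.02 0 | 0.045 0 0 -0.03 0 | 0.045 0 0 -0.02 0 | 0.045 0 0 0 0 | 0.045 0 0 0 0' | python3 inch.py 14;for i in 1 2; do echo '0.045 0 0 0 0' | python3 inch.py | grep force: ; done
```

```text
force: [9.0, -2.2, 1.8]
gripper_force: 13.8
t: 28.8
tool_pos: [0.4339, -0.2765, 0.1713]
orientation: [-3.109, 0.45, 0.001]
force: [-0.3, -0.8, -1.9]
opening: 0.0603
gripper_force: 13.8
force: [-0.9, 1.1, -1.3]
gripper_force: 13.8
force: [0.5, 0.3, -1.7]
gripper_force: 13.8
```

The wrist load dropped from 3.0 N to 1.6 N, so the fittings are out and the cup is inverted and empty. Next I'll check the tank by colour mask and right the cup by hooking its mouth over the outer front rim edge.

```bash
echo '0.045 0 0 -0.04 0 | 0.045 0 0 -0.04 0 | 0.045 0 0 -0.04 0 | 0.045 -0.03 0.007 0 0 | 0.045 -0.03 0.007 0 0 | 0.045 -0.032 0.006 0 0 | 0.045 0 0 0 0' | python3 inch.py 14; python3 - <<'E'
from h import *
T=robot.read_camera("top")
im=T["image"];b=(325,180,395,230);s=im[b[1]:b[3],b[0]:b[2]]
hsv=cv2.cvtColor(s,cv2.COLOR_RGB2HSV);m=cv2.inRange(hsv,(10,90,60),(32,255,255))
k,l,st,ce=cv2.connectedComponentsWithStats(m)
for i in range(1,k):
    if st[i][4]>3:
        p=ce[i]+b[:2];X=onz(T,p,.045);r=X[:2]-[.447,-.281];print(p.round(1),st[i][2:].tolist(),"cleaner xy",np.round([r@[.959,-.283],r@[.283,.959]],3))
E
```

```text
t: 29.7
tool_pos: [0.3376, -0.2694, 0.2912]
orientation: [-3.108, 0.452, 0.003]
force: [0.7, -0.5, -1.3]
opening: 0.0601
gripper_force: 13.8
[351.6 187.1] [13, 7, 43] cleaner xy [0.045 0.021]
[365.8 192.6] [13, 4, 37] cleaner xy [ 0.04  -0.024]
[354.5 201.5] [4, 12, 39] cleaner xy [0.006 0.002]
[351.  215.5] [1, 4, 4] cleaner xy [-0.038  0.002]
```

All three fittings lie in the tank. Now I'll hook the cup's mouth.

```bash
echo '0.045 0 0 0.04 0 | 0.045 0 0 0.05 0 | 0.045 0 0 0.03 0 | 0.045 0 0 0.018 0 | 0.045 0 0 0 0 | 0.045 0 0 0 0' | python3 inch.py 14; for i in 1 2 3 4 5 6; do echo '0.045 0 0 0.005 0 | 0.045 0 0 0 0' | python3 inch.py 14 | egrep "pos|force:"; done
```

```text
t: 30.35
tool_pos: [0.3406, -0.2696, 0.1541]
orientation: [-3.109, 0.449, 0.001]
force: [-0.1, 0.3, -0.8]
opening: 0.0605
gripper_force: 13.8
tool_pos: [0.3408, -0.2702, 0.1499]
force: [-0.1, 0.6, -0.5]
gripper_force: 13.8
tool_pos: [0.3403, -0.2698, 0.144]
force: [-0.1, 0.2, -1.7]
gripper_force: 13.8
tool_pos: [0.34, -0.2695, 0.1385]
force: [-0.1, -0.1, -2.0]
gripper_force: 13.8
tool_pos: [0.3399, -0.2694, 0.1334]
force: [-0.4, 0.2, -1.4]
gripper_force: 13.8
tool_pos: [0.34, -0.2696, 0.1286]
force: [-1.0, 0.1, -0.2]
gripper_force: 13.8
tool_pos: [0.3391, -0.2687, 0.1235]
force: [-7.1, 6.6, 5.5]
gripper_force: 14.1
```

```bash
for i in 1 2 3; do echo '0.045 -0.001 0 0.003 0 | 0.045 0 0 0 0' | python3 inch.py 14 | egrep "pos|force:|ori|open"; done
```

```text
tool_pos: [0.3379, -0.2681, 0.1205]
orientation: [-3.107, 0.449, 0.006]
force: [-8.5, 8.5, 7.1]
opening: 0.0597
gripper_force: 14.2
tool_pos: [0.3369, -0.2675, 0.1172]
orientation: [-3.106, 0.449, 0.006]
force: [-8.3, 9.6, 6.0]
opening: 0.06
gripper_force: 14.2
tool_pos: [0.3359, -0.2672, 0.1141]
orientation: [-3.106, 0.449, 0.007]
force: [-8.0, 7.0, 4.5]
opening: 0.0597
gripper_force: 14.2
```

```bash
for i in 1 2 3 4; do echo '0.045 0 0 0.004 0 | 0.045 0.001 0 0.004 0 | 0.045 0 0 0 0' | python3 inch.py 14 | egrep "pos|force:|open"; done
```

```text
tool_pos: [0.3351, -0.2664, 0.1047]
force: [-13.7, 10.4, 4.1]
opening: 0.0597
gripper_force: 14.3
tool_pos: [0.3352, -0.2662, 0.096]
force: [-15.4, 10.0, 1.8]
opening: 0.0595
gripper_force: 14.3
tool_pos: [0.336, -0.2671, 0.0887]
force: [-19.6, 8.6, 5.9]
opening: 0.0597
gripper_force: 14.6
tool_pos: [0.3367, -0.2678, 0.0809]
force: [-21.5, 6.8, 7.3]
opening: 0.0597
gripper_force: 14.8
```

```bash
echo '0.045 -0.008 0 -0.003 0 | 0.045 -0.01 0 0 0 | 0.045 0 0 -0.04 0 | 0.045 0 0 -0.045 0 | 0.045 0.015 0 0 0 | 0.045 0.015 0 0 0 | 0.045 0 0 0 0' | python3 inch.py 14; for i in 1 2 3 4 5 6; do echo '0.045 0 0 0.004 0 | 0.045 0 0 0 0' | python3 inch.py 14 | egrep "pos|force:"; done
```

```text
t: 34.05
tool_pos: [0.3538, -0.274, 0.172]
orientation: [3.108, -0.449, 0.004]
force: [-0.1, 0.7, -1.8]
opening: 0.0598
gripper_force: 14.0
tool_pos: [0.3517, -0.2728, 0.166]
force: [0.0, 0.3, -0.9]
gripper_force: 14.0
tool_pos: [0.3521, -0.2731, 0.1622]
force: [0.1, 0.8, -1.6]
gripper_force: 14.0
tool_pos: [0.3524, -0.2732, 0.1585]
force: [0.4, -0.9, -1.6]
gripper_force: 14.0
tool_pos: [0.3525, -0.2732, 0.1545]
force: [0.3, -0.7, -1.2]
gripper_force: 14.0
tool_pos: [0.3525, -0.2732, 0.1505]
force: [-0.9, -0.1, -1.2]
gripper_force: 14.0
tool_pos: [0.3525, -0.2732, 0.1465]
force: [-0.2, -0.3, -1.4]
gripper_force: 14.0
```

```bash
for i in 1 2 3 4 5; do echo '0.045 0 0 0.004 0 | 0.045 0 0 0 0' | python3 inch.py 14 | egrep "pos|force:"; done
```

```text
tool_pos: [0.3525, -0.2732, 0.1425]
force: [-0.2, -0.1, -0.7]
gripper_force: 14.0
tool_pos: [0.3525, -0.2732, 0.1385]
force: [-0.3, 0.6, -1.7]
gripper_force: 14.0
tool_pos: [0.3525, -0.2732, 0.1345]
force: [0.3, 0.3, -1.1]
gripper_force: 14.0
tool_pos: [0.3525, -0.2732, 0.1305]
force: [0.1, 0.8, -1.5]
gripper_force: 14.0
tool_pos: [0.3525, -0.2734, 0.1268]
force: [0.2, -0.0, 1.4]
gripper_force: 14.0
```

```bash
for i in 1 2 3 4 5 6; do echo '0.045 -0.001 0 0.004 0 | 0.045 0 0 0 0' | python3 inch.py 14 | egrep "pos|force:"; done
```

```text
tool_pos: [0.3515, -0.2734, 0.1233]
force: [-3.3, 0.2, 4.7]
gripper_force: 14.0
tool_pos: [0.3498, -0.2729, 0.1193]
force: [-8.6, 2.2, 8.9]
gripper_force: 14.1
tool_pos: [0.3483, -0.2727, 0.1153]
force: [-12.8, 2.5, 10.8]
gripper_force: 14.3
tool_pos: [0.3471, -0.2726, 0.1113]
force: [-14.7, 1.5, 10.5]
gripper_force: 14.4
tool_pos: [0.3459, -0.2724, 0.1072]
force: [-16.6, 0.3, 11.6]
gripper_force: 14.7
tool_pos: [0.3446, -0.2723, 0.1031]
force: [-17.9, 0.4, 10.5]
gripper_force: 14.9
```

```bash
for i in 1 2 3 4 5; do echo '0.045 0 0 0.004 0 | 0.045 0.001 0 0 0' | python3 inch.py 14 | egrep "pos|force:"; done; echo '0.045 0.001 0 0 0 | 0.045 0 0 0 0' | python3 inch.py
```

```text
tool_pos: [0.3437, -0.2722, 0.0986]
force: [-30.1, 1.3, 15.0]
gripper_force: 15.6
tool_pos: [0.344, -0.2718, 0.0938]
force: [-30.8, 3.7, 13.6]
gripper_force: 15.0
tool_pos: [0.3445, -0.2716, 0.0892]
force: [-30.2, 4.0, 10.7]
gripper_force: 14.8
tool_pos: [0.3452, -0.272, 0.0849]
force: [-32.7, -0.3, 8.9]
gripper_force: 14.8
tool_pos: [0.346, -0.2725, 0.0807]
force: [-31.7, -3.4, 5.2]
gripper_force: 14.7
t: 38.65
tool_pos: [0.3466, -0.2732, 0.0809]
orientation: [-3.109, 0.452, 0.021]
force: [-32.7, -4.4, 5.9]
opening: 0.0612
gripper_force: 14.6
```

```bash
echo '0.045 -0.01 0 0 0 | 0.045 0 0 -0.04 0 | 0.045 0 0 -0.05 0 | 0.045 0 0 -0.05 0 | 0.045 0 0 -0.05 0 | 0.045 0 0 -0.04 -0.1 | 0.045 0 0 0 -0.1 | 0.045 0 0 0 -0.087 | 0.045 0.01 -0.03 0 0 | 0.045 0.01 -0.04 0 0 | 0.045 0.01 -0.04 0 0 | 0.045 0.01 -0.04 0 0 | 0.045 0.01 -0.04 0 0 | 0.045 0.01 -0.04 0 0 | 0.045 0 -0.04 0 0 | 0.045 0 -0.04 0 0 | 0.045 0 -0.04 0 0 | 0.045 0 -0.04 0 0' | python3 inch.py 14; echo '0.045 0 -0.04 0 0 | 0.045 0 -0.04 0 0 | 0.045 0 -0.04 0 0 | 0.045 0 -0.04 0 0 | 0.045 0 -0.04 0 0 | 0.045 0 -0.035 0 0 | 0.045 0 0 0 0' | python3 inch.py
```

```text
t: 40.45
tool_pos: [0.403, 0.1213, 0.3132]
orientation: [-3.141, -0.0, -0.001]
force: [1.3, -0.4, -1.2]
opening: 0.0614
gripper_force: 14.0
t: 41.15
tool_pos: [0.4022, 0.358, 0.3121]
orientation: [-3.141, -0.006, 0.002]
force: [0.7, -0.3, -2.1]
opening: 0.0615
gripper_force: 14.0
```

```bash
echo '0.045 0 0 0.04 0 | 0.045 0 0 0.05 0 | 0.045 0 0 0.05 0 | 0.045 0 0 0.05 0 | 0.045 0 0 0.04 0 | 0.045 0 0 0.01 0 | 0.045 0 0 0 0 | 0.045 0 0 0 0' | python3 inch.py 14; for i in 1 2 3 4; do echo '0.045 0 0 0.004 0 | 0.045 0 0 0 0' | python3 inch.py 14 | egrep "pos|force:|open"; done;  python3 - <<'E'
from h import *
S=robot.read_camera("scene");P=robot.read_state()["tool_pos"];u,v=map(int,proj(S,P))
g=S["image"][v-26:v+26:2,u-22:u+22:2].astype(int).mean(2)//10
print(u,v)
for r in g.astype(int):print(' '.join('%2d'%x for x in r))
E
```

```text
t: 41.95
tool_pos: [0.4047, 0.3552, 0.0756]
orientation: [-3.14, 0.001, -0.004]
force: [0.1, 0.6, -0.9]
opening: 0.0616
gripper_force: 14.0
tool_pos: [0.4045, 0.3552, 0.071]
force: [0.3, -0.0, -1.2]
opening: 0.0611
gripper_force: 14.0
tool_pos: [0.4032, 0.3544, 0.0652]
force: [0.3, -0.4, -0.7]
opening: 0.0616
gripper_force: 14.0
tool_pos: [0.4029, 0.3541, 0.0605]
force: [-0.6, 0.4, -1.9]
opening: 0.0613
gripper_force: 14.0
tool_pos: [0.4029, 0.3541, 0.0564]
force: [-0.5, -0.7, -1.6]
opening: 0.0615
gripper_force: 14.0
187 286
 6  6  8 11 10 11 11 12 10 10  8  5  4  5  7  6  5  4  9  5  6  5
 5  5  5  6 10 13 10  9  8  5  4  5  6  8  8  9  5  8 10  7  5  5
 6  5  5  5  7  9  8  5  5  5  6  8  9  9  9  9 10 10  6  8  5  6
 6  5  6  7  7  5  5  5  6  8  9 10 10  9  7  7  7  9  9  7 13 15
 7  7  7  6  5  5  7  7  9 11 11  9  7  7  6  6 10 10 10 13 15 15
 7  7  6  5  6  8  7  7 10  9  7  7  6  5  4  5  9 10 10 13 15 14
 8  7  6  7  7  7  8  7  6  9  8  5  4  4  4  5  6 10 10 13 11  9
 6  6  5  6  8  7  7  6  5  5  4  5  5  4  4  5  5 10 10  9  7  7
 6  5  5  9  8  6  5  5  5  5  5  5  5  
[... 447 characters left out ...]
0 10 12 15 16 16 12 11 13 14 14 14 18 19
10  9  8  9 11 11 10 10 10 10 13 14 15 16 14 14 15 14 15 15 15 14
 8  8  8  8 10 10 10 10 13 11 13 14 14 14 15 15 15 15 15 14 14 15
 8  8  8 12 11 11 11 11 14 14 15 14 15 15 15 15 15 14 14 15 14 14
 8 12 15 17 15 11 10 11 13 15 14 14 15 15 15 14 15 15 15 19 18 24
15 17 17 17 17 17 13 11 13 15 14 15 15 15 14 15 14 14 21 22 22 23
17 17 17 17 17 17 15 14 14 14 15 15 15 14 14 15 14 15 15 14 14 14
17 17 17 16 16 15 14 15 14 15 15 15 15 14 15 14 15 14 15 14 14 15
21 17 17 16 15 15 14 15 15 15 15 14 15 15 15 15 14 15 14 14 15 15
18 20 15 15 15 15 15 15 14 14 15 15 15 14 21 21 21 21 21 21 21 21
15 14 21 15 15 14 15 15 15 15 20 24 24 24 24 24 24 24 24 24 24 24
```

The sleeve's lower edge slopes by about 18° in the image, so the cup still leans toward +x. Pressing the foot on the bench should right it.

```bash
for i in 1 2 3 4 5 6 7; do echo '0.045 0 0 0.0025 0 | 0.045 0 0 0 0' | python3 inch.py 14 | egrep "pos|force:|open"; done
```

```text
tool_pos: [0.4031, 0.3543, 0.0543]
force: [-0.1, 0.4, -1.1]
opening: 0.0611
gripper_force: 14.0
tool_pos: [0.4031, 0.3543, 0.0518]
force: [-0.4, 0.3, -1.0]
opening: 0.0614
gripper_force: 14.0
tool_pos: [0.4031, 0.3542, 0.0493]
force: [-0.3, -0.0, -0.8]
opening: 0.0618
gripper_force: 14.0
tool_pos: [0.403, 0.3542, 0.0468]
force: [-0.7, -0.1, -1.2]
opening: 0.0614
gripper_force: 14.0
tool_pos: [0.4031, 0.3543, 0.0443]
force: [0.8, 0.2, -1.1]
opening: 0.0611
gripper_force: 14.0
tool_pos: [0.4031, 0.3542, 0.0418]
force: [-0.4, 0.6, -1.8]
opening: 0.0613
gripper_force: 14.0
tool_pos: [0.4031, 0.3542, 0.0393]
force: [0.6, 0.5, -3.0]
opening: 0.0616
gripper_force: 14.0
```

```bash
for i in 1 2 3 4 5; do echo '0.045 0 0 0.0025 0 | 0.045 0 0 0 0' | python3 inch.py 14 | egrep "pos|force:|open"; done
```

```text
tool_pos: [0.4031, 0.3542, 0.0368]
force: [-0.6, -0.3, -1.2]
opening: 0.0614
gripper_force: 14.0
tool_pos: [0.4031, 0.3542, 0.0343]
force: [-0.4, 0.1, -0.9]
opening: 0.0619
gripper_force: 14.0
tool_pos: [0.4031, 0.3542, 0.0317]
force: [-0.6, 0.2, -0.9]
opening: 0.0614
gripper_force: 14.0
tool_pos: [0.4031, 0.3542, 0.0293]
force: [1.0, 0.3, -0.8]
opening: 0.0617
gripper_force: 14.0
tool_pos: [0.4031, 0.3542, 0.0268]
force: [0.2, -0.4, -1.7]
opening: 0.0613
gripper_force: 14.0
```

```bash
python3 - <<'E'
from h import *
S=robot.read_camera("scene");P=robot.read_state()["tool_pos"];u,v=map(int,proj(S,P))
g=S["image"][v-28:v+28:2,u-24:u+24:2].astype(int).mean(2)//10
print(u,v,P)
for r in g.astype(int):print(' '.join('%2d'%x for x in r))
for X in([0,0,-.027],[0,0,.05],[.032,0,.05],[-.032,0,.05],[0,.032,.05],[0,-.032,.05]):
    q=proj(S,P+np.array(X));print(X,((q-[u-24,v-28])/2).round(1))
E
```

```text
188 295 [0.40312009 0.35425053 0.02689001]
 5  5 10 11 11 10 11 10 10 11 12 11 10  9  6  4  4  5  5  6  6  7  6  6
 5  6  6  9 10 10 11 10 12 12 10  9  7  5  5  6  7  5  5  7  6  6  5  5
 6  5  5  6  8 10 12 12 10  9  7  5  5  6  7  9  9  5  8 11  6  5  5  5
 5  5  5  5  6  7 10 10  7  5  5  6  7  9  9  9  9  9 10  6  6  5  5  7
 7  6  6  5  6  7  6  5  5  6  7  9 10 10  9  8  7  7  9  9  5  6  7  8
 7  7  7  7  6  5  5  6  7  9 10 11 10  8  7  6  7 10 10 10  7  7  8 14
 7  7  7  6  5  6  7  8  7 10 11  9  7  7  5  5  5 10 10 10  8 12 16 16
 7  7  7  7  7  8  8  7  7  7  9  8  6  5  5  5  4  6 10 10 13 14 15 14
 9  7  7  6  8  7  7  7  7  5  5  5  5  5  5  5  5  5 10 10 13 14 14 14
 7  6  6  5  9  7  7  6  5  6  5  5  5  5  5  5  5  5 10 10 12 14 13 14
 6  8  9  6 11 12  5  6  5  5  5  5  5  5  5  5  5  4 10 10 13 13 11 12
10 12 11  8  8  8  6  6  6  5  5  5  5  5  5  5  5  5  9 10 21 19 10  8
12 12 10  8 10  8  6  8  6  5  5  5  5  5  5  5  7  9  9 10 13 17 19 14
 9 12 11  8 10 10 11 10  6  5  5  5  5  5  7  9 10  9 10 10 13 15 14 14
10 12 11  8 11 11 10 10  8  5  5  6 12 10 11 11 1
[... 424 characters left out ...]
 15 14 14 14 14 15 14 15 15 14
15 22 21 14 15 14 14 13 12 13 15 14 14 15 15 21 24 21 21 24 21 21 21 21
15 15 18 23 15 15 14 15 15 15 15 23 24 24 24 24 24 24 24 24 24 24 24 24
15 15 15 15 15 15 14 15 15 15 23 24 24 24 24 24 24 24 24 24 24 24 24 21
16 15 15 15 15 19 15 14 21 24 24 24 24 24 24 24 24 24 24 24 24 23 15 13
17 17 15 14 15 18 23 24 24 24 24 24 24 24 24 24 24 24 24 24 20 13 13 13
17 17 17 16 21 24 24 24 24 24 24 24 24 24 24 24 24 24 23 15 13 13 13 11
24 17 17 19 24 24 24 24 24 24 24 24 24 24 24 24 24 20 13 13 13 12 11  6
[0, 0, -0.027] [12.5 17.8]
[0, 0, 0.05] [11.2  6.8]
[0.032, 0, 0.05] [7.6 4.3]
[-0.032, 0, 0.05] [14.8  9.3]
[0, 0.032, 0.05] [6.2 9.5]
[0, -0.032, 0.05] [16.   4.1]
```

```bash
echo '0.045 0 0 0.0025 0 | 0.045 0 0 0 0' | python3 inch.py 3; echo '0.063 0 0 0 0 | 0.063 0 0 0 0 | 0.066 0 0 0 0 | 0.066 0 0 0 0 | 0.07 0 0 0 0 | 0.07 0 0 0 0 | 0.093 0 0 0 0 | 0.093 0 0 0 0 | 0.093 0 0 0 0' | python3 inch.py 3; python3 - <<'E'
from h import *
S=robot.read_camera("scene");P=np.array([.4031,.35425,.02689]);u,v=map(int,proj(S,P))
g=S["image"][v-28:v+28:2,u-24:u+24:2].astype(int).mean(2)//10
for r in g.astype(int):print(' '.join('%2d'%x for x in r))
E
```

```text
t: 45.45
tool_pos: [0.4031, 0.3542, 0.0243]
orientation: [3.141, -0.0, -0.001]
force: [-0.3, -0.3, -1.6]
opening: 0.0614
gripper_force: 3.0
t: 46.35
tool_pos: [0.4033, 0.3544, 0.0246]
orientation: [3.142, -0.0, -0.0]
force: [0.4, -0.1, 0.2]
opening: 0.089
gripper_force: 0.0
 5  6 11 11 11 11 11 10 10 10 12 11 10 10  8  5  5  5  5  4  5  6  7  6
 5  6  7 10 10 11 11 10 10 12 10 10  8  6  5  9 13 12  8  5  8 10  6  5
 6  6  6  6  9 10 12 13 11 10  9  5  4  5  7 14 15 14 11 11 11  7  6  5
 5  6  5  5  6  8 12 11  8  6  5  5  6  9 13 14 14 14 12  9  8  8  6  6
 6  6  8  5  5  7  8  7  5  5  7  8  9 10 10 11  7  6  8  9 10 10  7  8
 7  6  6  6  7  6  5  5  6  8  9 10 10  9  8  7  7  6  8 11 10 10  8 14
 8  8  7  7  5  5  6  7  8 10 10  9  8  7  7  9 10  7  5  6 10 10 14 16
 8  7  7  6  6  7  8  9  9 10 11  9  6  9 10  9 10  7  5  6 10 10 13 14
 9  8  7  6  8  8  7  9 11 12 10  9 11 10 10 10  8 12  6  5 10 10 13 14
 7  6  6  6  8  8  8  6  8  9  9 10 10 10 11  9  7 14  7  5 10 10 14 15
 6  7  7  6  7  7  5  5  8 11 11 11 10 10  9  9  6 13  8  5  9 10 11 13
 8 12 11  6  6  6  6  5  8 10 10 
[... 490 characters left out ...]
1 11 10  8  8  8  9 10  9  9 11 15 15 15 14 14 14 14
17 17 15 10 11 10 11 12 10 10 10 10 10 10  9 11 15 15 15 15 14 15 15 14
17 16 14 11 11 10 10 15 12 11 11 10 11 11 13 15 15 14 14 14 14 15 14 14
16 15 15 12 11 11 10 14 14 15 15 18 23 24 24 24 23 21 21 23 21 21 21 21
15 15 15 14 13 10 10 14 19 14 23 24 24 24 24 24 24 24 24 24 24 24 24 24
15 15 14 15 15 14 13 15 14 24 24 24 24 24 24 24 24 24 24 24 24 24 24 21
17 16 15 15 15 15 15 14 21 24 24 24 24 24 24 24 24 24 24 24 24 23 15 13
17 17 15 15 15 15 18 23 24 24 24 24 24 24 24 24 24 24 24 24 20 13 13 13
17 17 17 16 19 21 24 24 24 24 24 24 24 24 24 24 24 24 23 15 13 13 13 10
24 17 17 19 24 24 24 24 24 24 24 24 24 24 24 24 24 20 13 13 13 12 11  6
```

The cup now stands upright: the sleeve and foot bands are symmetric in the scene image. I'll lift away and check it.

```bash
echo '0.093 0 0 -0.02 0 | 0.093 0 0 -0.03 0 | 0.093 0 0 -0.05 0 | 0.093 0 0 -0.05 0 | 0.093 0 0 -0.05 0 | 0.093 0 0 -0.05 0 | 0.093 0 0 -0.05 0 | 0.093 0.012 0.043 0 0 | 0.093 0.012 0.043 0 0 | 0.093 0.012 0.043 0 0 | 0.093 0.012 0.043 0 0 | 0.093 0.012 0.043 0 0 | 0.093 0.012 0.043 0 0 | 0.093 0.012 0.043 0 0 | 0.093 0.012 0.043 0 0' | python3 inch.py 20; python3 - <<'E'
from h import *
S=robot.read_camera("scene");T=robot.read_camera("top");P=np.array([.4031,.35425,.02689]);u,v=map(int,proj(S,P))
g=S["image"][v-28:v+28:2,u-24:u+24:2].astype(int).mean(2)//10
for r in g.astype(int):print(' '.join('%2d'%x for x in r))
print("top")
u,v=map(int,proj(T,np.array([.403,.357,.04])));print(u,v)
g=T["image"][v-18:v+18:2,u-20:u+20:2].astype(int).mean(2)//10
for r in g.astype(int):print(' '.join('%2d'%x for x in r))
E
```

```text
t: 47.9
tool_pos: [0.4993, 0.0085, 0.3248]
orientation: [3.142, -0.0, 0.001]
force: [0.8, 0.9, 0.3]
opening: 0.0928
gripper_force: 0.0
 5  5  5  5  4  5  5  5  4  5  5  5  5  6  7  8 11 14 14 14 15 15 15 15
 5  5  4  5  5  5  6  8  6  5  5  5  5 12 12 13 14 14 15 15 15 15 15 15
 5  5  5  6  7  8  8  8  7  5  5  5  5 13 14 14 14 15 15 15 15 15 15 12
 5  5  7  8  8  8  8  7  5  6  9 13 13 14 14 14 15 15 15 15 14 12  7  8
 5  6  6  7  7  7  5 12 14 16 12 12 12 14 18 18 15 15 14 10  8  8  8  8
 5  6  6  6  5  6 15 13 11 12 12 12 12 12 12 13 19 10  8  8  8  8 11 20
 6  6  5  6  5 16 10 11 11 12 12 13 13 12 12 11 15  8  8  8 10 20 24 24
 6  5  5  6  7 17 10 11 11 12 12 13 12 12 12 11 17  9 10 21 24 24 24 24
 6  6  5  5  8 17 10 10 11 12 12 12 12 12 12 16  9 18 24 24 24 24 24 21
 5  5  7 12 14 16 14 10 11 12 12 12 12 15 17 10  8 22 24 24 24 23 14 14
 9 13 15 15 15  8 14 15 16 17 17 15 16 13 10  9  7 22 24 24 24 21 10 12
15 15 15 16 13  8 10 10 10 10 10 11 10 10 10  8  5 22 24 24 24 24 17  9
15 15 14 10  8  7  8 10 11 11 10 10 10  9  6  6  5 22 24 24 24 24 24 24
14 10  8  8  8  8  6  6  7  7
[... 1442 characters left out ...]
8  8  7 15 19 19 19 20  4  4 14 13 20 19
19 19 19 19  6  7  7  7  9 19 19 19 19 19 10  4  9 13 20 19
19 19 19 19  6  7  7  7 12 18 19 19 19 19  8  4  7 13 20 19
19 19 19 19  5  7  7  7 12 19 19 19 19 19  4  4  7 14 19 19
19 19 19 19 16  6  7  7  6 17 19 19 19 18  5  4 11 17 19 19
19 19 19 19 19 10  6  6  6 10 18 19 20  7  4  5 17 19 19 19
19 19 19 19 19 19 15  7  5  5 12 15  7  3  8 17 19 19 19 19
19 19 19 19 19 19 19 18 19 15 11 11 12 16 20 19 19 19 19 19
19 19 19 19 19 19 19 19 19 19 19 19 19 19 19 19 19 19 19 19
19 19 19 19 19 19 19 19 19 19 19 19 19 19 19 19 19 19 19 19
19 19 19 19 19 19 19 19 19 19 19 19 19 19 19 19 19 19 19 19
19 19 19 19 19 19 19 19 19 19 19 19 19 19 19 19 19 19 19 19
```

The cup is upright, released and empty. Next is the lid.

```bash
echo '0.093 0.0118 0.042 0 0 | 0.093 0.0118 0.042 0 0 | 0.093 0.0118 0.042 0 0 | 0.093 0.0118 0.042 0 0 | 0.093 0.0118 0.042 0 0 | 0.093 0.0118 0.042 0 0 | 0.093 0.0118 0.042 0 0 | 0.093 0.0118 0.042 0 0 | 0.093 0 0 0 -0.1428 | 0.093 0 0 0 -0.1428 | 0.093 0 0 0 -0.1428 | 0.093 0 0 0 -0.1428 | 0.093 0 0 0 -0.1428 | 0.093 0 0 0 -0.1428 | 0.093 0 0 0 -0.1428' | python3 inch.py 20; echo '0.07 0 0 0 -0.1 | 0.07 0 0 0 -0.0855 | 0.07 0 0 0 -0.0855 | 0.07 0 0 0 0' | python3 inch.py
```

```text
t: 49.5
tool_pos: [0.5939, -0.3247, 0.3244]
orientation: [-2.752, -1.514, -0.0]
force: [0.5, 0.4, -0.6]
opening: 0.0927
gripper_force: 0.0
t: 49.9
tool_pos: [0.5939, -0.3248, 0.3245]
orientation: [-2.527, -1.866, -0.0]
force: [0.3, 0.7, -0.6]
opening: 0.0706
gripper_force: 0.0
```

```bash
echo '0.06 0 0 0.04 0 | 0.06 0 0 0.025 0 | 0.06 0 0 0.015 0 | 0.06 0 0 0.0085 0 | 0.06 0 0 0 0 | 0.06 0 0 0 0' | python3 inch.py 20; echo '0.03 0 0 0 0 | 0.03 0 0 0 0 | 0.005 0 0 0 0 | 0.005 0 0 0 0 | 0.005 0 0 0 0 | 0.005 0 0 0 0' | python3 inch.py 15
```

```text
t: 50.5
tool_pos: [0.5941, -0.3259, 0.2377]
orientation: [2.528, 1.862, 0.001]
force: [-0.0, -0.2, -0.1]
opening: 0.06
gripper_force: 0.0
t: 51.1
tool_pos: [0.5936, -0.3257, 0.2362]
orientation: [2.529, 1.864, 0.0]
force: [4.9, -1.1, 3.0]
opening: 0.0167
gripper_force: 2.1
```

```bash
echo '0.005 0 0 0 0 | 0.005 0 0 0 0 | 0.005 0 0 0 0' | python3 inch.py 15;  python3 - <<'E'
from h import *
S=robot.read_camera("scene");T=robot.read_camera("top");P=robot.read_state()["tool_pos"]
for n,c in(("T",T),("S",S)):
    u,v=map(int,proj(c,P-np.array([0,0,.011])));print(n,u,v)
    g=c["image"][v-10:v+10,u-12:u+12].astype(int).mean(2)//10
    for r in g.astype(int):print(' '.join('%2d'%x for x in r))
E
```

```text
t: 51.4
tool_pos: [0.5941, -0.3259, 0.2368]
orientation: [2.528, 1.863, 0.001]
force: [3.9, -1.3, 3.3]
opening: 0.0118
gripper_force: 15.0
T 379 139
14 13 15 15 15 13 10  9  6 14 20 16  9  3  5  6  7 10 13 12  7  6  7  7
13 15 15 15 14  7  4  5  9 17 19 19 11  4  4  5  6  7  9 13 12  8  6  7
15 15 15 15  9  4  5  5 11 19 19 18 15  9  5  4  5  6  8  9 14 13 10  7
15 15 15 15  5  5  5  6 13 19 18 18 19 15  9  3  4  5  9  7  8 13 12 12
13 14 15 14  5  5  5  7 15 19 18 18 19 19 16  8  3  4  5  8  6  6 10 14
 6 10 10 10  4  6  5  7 13 19 19 18 18 19 19 11  8  4  3  4  6  6  7  6
 5  4  4  5  5  6  5  6 10 17 18 18 19 19 19 16 16  9  6  4  4  5  8  6
 5  5  5  5  5  6  6  5  6  9 13 13 16 17 18 19 20 16 11  9  6  3  4  4
 4  4  4  5  6  6  5  6  5  5  6  9  8  9 13 15 17 17 14 17 15 14  6  4
12  9  5  5  7  5  6  5  5  5  7 11  6  7  7  6  8  9 14 17 17 19 13 15
16 14  5  5  7  6  6  5  5  5 11 14  6  8  8  8  8  7  6  7  9 13 14 17
16 15  4  6  8  9  8  5  5  6 12 15  7  8  8  8  8  8  8  7  7  7  7  8
15 15  8  6  9 10  8  7  6  6  9  9  8  8  8  8  8  8  8  8  8  8  7  7
15 15 13  9  7 
[... 1238 characters left out ...]
5  5  5  5  5  4  6  9  9  9 10  9  6  4  4  5  7  8
10  9  9  8  4  4  4  4  4  4  4  4  6  9  9 10 10  9  8  7  7  8  7  8
19 18 13  8  5  8  8  5  4  5  5  4  6  9  9 10 10  9  9  9  9  8  7  8
24 23 21 17 10 11 11  5  5  5  6  5  7  9  9  9  8  8  9  9  9  8  7  8
24 22 20 17 11 11 12  9  5  5  6  6  7  7  7  7  8  8  9  9  9  8  6  8
20 16  8  7  7 10 13 11  5  6  6  5  5  6  5  6  8  8  8  9  9  8  7  7
 8  8  8  7  9 12 13 11  6  6  6  5  6  5  5  6  7  8  8  7  8  8  8  7
 8  7  8  7  8 12 12 12 10  6  5  6  6  9 11  9  8  8  8  7  7  8  8  8
 8  8  8  7  6  7 10 13 14 14 10  8  7 10 12 10  9  8  9 10  9  8  8  8
 8  7  8 12 15 12 10 12 15 16 12  9  9  9 10 10 10 10 11 12 11  8  8  8
```

The bar is gripped, with the opening at 11.8 mm, which matches the 12 mm bar. Now I'll swing it forward along the arc.

```bash
echo '0.005 0 -0.0059 -0.0045 0 | 0.005 0 -0.0059 -0.0044 0 | 0.005 0 -0.0063 -0.0038 0 | 0.005 0 -0.0063 -0.0037 0 | 0.005 0 -0.0067 -0.0032 0 | 0.005 0 -0.0067 -0.0031 0 | 0.005 0 -0.0069 -0.0025 0 | 0.005 0 -0.0069 -0.0024 0' | python3 inch.py 20; echo '0.005 0 -0.0072 -0.0018 0 | 0.005 0 -0.0071 -0.0017 0 | 0.005 0 -0.0073 -0.0011 0 | 0.005 0 -0.0073 -0.001 0 | 0.005 0 -0.0074 -0.0003 0 | 0.005 0 -0.0073 -0.0003 0 | 0.005 0 -0.0052 0.0002 0 | 0.005 0 -0.0051 0.0003 0 | 0.005 0 0 0 0 | 0.005 0 0 0 0' | python3 inch.py
```

```text
t: 52.3
tool_pos: [0.544, -0.3096, 0.264]
orientation: [-2.528, -1.864, -0.001]
force: [4.0, 3.2, 3.6]
opening: 0.0113
gripper_force: 20.0
t: 53.3
tool_pos: [0.4918, -0.2933, 0.2687]
orientation: [-2.526, -1.863, 0.0]
force: [2.7, 5.6, 1.8]
opening: 0.0114
gripper_force: 20.0
```

```bash
echo '0.005 0.002 0.001 0 0 | 0.005 0 0 0 0 | 0.005 0 0 0 0 | 0.005 0 0 0 0 | 0.005 0 0 0 0' | python3 inch.py 20; python3 - <<'E'
from h import *
T=robot.read_camera("top");S=robot.read_camera("scene");s=robot.read_state();print(s["tool_pos"],s["force"])
im=T["image"];b=(325,175,395,230);h=cv2.cvtColor(im[b[1]:b[3],b[0]:b[2]],cv2.COLOR_RGB2HSV);m=cv2.inRange(h,(10,90,60),(32,255,255))
k,l,st,ce=cv2.connectedComponentsWithStats(m);print([(np.round(ce[i]+b[:2],1).tolist(),int(st[i][4])) for i in range(1,k) if st[i][4]>3])
# bar prediction and bystander drift vs first image
for n in("top","scene"):
    a=cv2.imread(f"pics/{n}0.png")[:,:,::-1].astype(int);d=(np.abs(a-{"top":T,"scene":S}[n]["image"]).max(2)>70).astype(np.uint8)
    k,l,st,ce=cv2.connectedComponentsWithStats(d);print(n,[st[i].tolist() for i in range(1,k) if st[i][4]>25])
E
```

```text
t: 53.8
tool_pos: [0.4936, -0.2936, 0.2689]
orientation: [-2.529, -1.863, 0.003]
force: [-1.4, -5.4, -2.2]
opening: 0.0111
gripper_force: 20.0
[ 0.49356004 -0.29352048  0.26885272] [-1.52694784 -5.16352574 -0.34237589]
[([362.6, 179.6], 8), ([352.5, 187.4], 39), ([354.3, 201.6], 29)]
top [[375, 98, 28, 37, 103], [380, 106, 76, 137, 1552], [368, 119, 11, 25, 51], [361, 133, 7, 10, 29], [374, 136, 12, 13, 71], [357, 154, 31, 25, 376], [345, 161, 8, 13, 33], [352, 176, 26, 13, 111], [341, 179, 10, 6, 28], [347, 185, 11, 6, 40], [378, 184, 17, 27, 164], [389, 187, 23, 26, 194], [328, 189, 12, 14, 44], [352, 189, 25, 21, 281], [225, 207, 139, 166, 6525], [125, 213, 7, 17, 38], [134, 213, 20, 20, 167], [365, 213, 30, 54, 434], [359, 244, 14, 7, 46], [532, 287, 28, 9, 111], [483, 290, 63, 38, 719], [510, 292, 18, 7, 71], [545, 294, 15, 64, 385], [442, 306, 46, 67, 1178], [210, 308, 43, 80, 671], [484, 313, 21, 13, 114], [215, 315, 36, 29, 393], [543, 315, 5, 21, 49], [292, 324, 197, 96, 11137], [127, 337, 76, 83, 3318], [514, 342, 39, 34, 749], [488, 352, 25, 22, 356], [170, 368, 67, 52, 1430], [297, 379, 10, 19, 94], [280, 406, 8, 14, 61]]
scene [[337, 0, 20, 7, 76], [357, 0, 18, 4, 56], [368, 3, 74, 25, 183], [335, 10, 8, 19, 52], [443, 13, 10, 24, 136], [305, 32, 16, 12, 64], [421, 116, 21, 6, 56], [363, 157, 5, 10, 35], [281, 163, 32, 29, 478], [354, 170, 44, 40, 577], [419, 188, 15, 18, 99], [440, 190, 7, 19, 34], [296, 218, 57, 35, 715], [358, 223, 8, 13, 42], [355, 264, 7, 13, 49], [186, 273, 12, 31, 77], [173, 295, 16, 15, 59], [306, 296, 55, 25, 768]]
```

```bash
echo '0.005 -0.001 0 0 0 | 0.005 0 0 0 0 | 0.005 0 0 0 0 | 0.005 0 0 0 0 | 0.005 0 0 0 0' | python3 inch.py 20; python3 -c "
from plant import robot
print(robot.read_state()['dq'].round(3));print(robot.close_job())"
```

```text
t: 54.4
tool_pos: [0.4938, -0.2937, 0.2689]
orientation: [-2.528, -1.864, 0.001]
force: [0.4, -3.0, -4.5]
opening: 0.0113
gripper_force: 20.0
[-0.     0.001 -0.001 -0.001 -0.001 -0.002]
the job is handed in; nothing more can be done
None
```

I handed the job in at 54.4 s: the three fittings are in the tank, the empty cup stands upright and released on the bench, and the lid is gripped by its handle and held still at about 1.43 rad; my last image check did not confirm every other bench item as unmoved.

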